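# Index the chip feeder to the chute

## Task

Turn the rotary parts feeder one click, in the direction that brings the cup with the black processor chip round to the mouth of the aluminium chute, and not the other way. Leave the feeder clicked in there, with the chip still lying in its cup.

Things in the scene. Friction and masses are not known exactly. Their poses are not given: they have to be found in the camera images.
- turret (a joint): Feeder turret: aluminium disc, 290 mm across, top 100 mm above the desk, on a vertical axis. Rad, counter-clockwise from above; starts near 0. A spring detent clicks in at 0 and 60 degrees (1.047) either side, hard stops at +-1.6; past half way it pulls on into the next click. Needs up to 10 N at the handle. Five blue cups (58 mm inside, walls 12 mm high) lie 105 mm from the axis 60 degrees apart.
- handle (a point): Point on the axis of the turret's orange round upright handle post, 12 mm below its top. Post: 16 mm diameter, 70 mm tall above the disc (top 170 mm above the desk), 105 mm from the turret's axis; it turns with the disc and starts on the side opposite the chute. Nothing else on the disc stands over 22 mm above the disc's top.
- chute_mark (a point): Fixed point, level with the disc's top, where a cup's centre rests when clicked in at the mouth of the chute (sloping bright aluminium trough 90 mm wide, red pointer each side of its mouth). Its x axis is level, along the chute, away from the turret's axis, which is 105 mm behind the point (along -x); z is up. At the start an empty cup is here.
- chip: Black ceramic processor chip with two rows of steel legs, 40 x 16 x 8 mm, about 16 g, lying loose, legs down, in the cup next to the one at the chute's mouth, on its left or its right; a yellow finned heatsink (32 x 26 x 18 mm) lies in the cup on the other side. Origin at the centre of its underside; x along its length, z up.
Not all that is in view belongs to the job. Leave any orange look-alike of the chip alone.

How it is judged:
By the outcome, as a careful person would: the job done as asked, in the order asked, and still so for the second after the job is handed in, with the robot touching nothing.
It also fails if it takes over 35 s, if anything falls off the work surface, if the arm or the gripper's body presses on something with over 40 N, if the wrist force passes 120 N, or if a joint passes its speed limit or range.

## Robot

A 7-joint arm with a two-finger parallel gripper is mounted at the origin on the work surface. World frame = base frame: x ahead of the robot, y to its left, z up, the work surface at z = 0. Lengths are in m, angles in rad, forces in N, time in s.
With the tool pointing down it reaches from about 0.35 to 0.9 m from the base axis. Payload 8.1 kg.
Tool frame: the origin (TCP) lies midway between the tips of the shut fingers; the grasp point (between the pads) lies 19 mm behind it; z points along the fingers, y is the line along which they close (so a half turn about z gives the same grasp; the last joint's range is limited). The gripper opens to 92 mm and grips with 3 to 60 N. Pads are 19 mm wide; open, the fingers measure 130 mm over their backs; the gripper's body (75 mm by 190 mm) begins 47 mm behind the grasp point.
Start: joints at [-0.103, 0.434, 0.025, 1.573, -0.012, 1.134, -0.075], TCP at [0.625, -0, 0.227] pointing down, gripper open.
Joint ranges: [-2.62, 2.62], [-0.44, 2.09], [-1.27, 1.32], [0.08, 2.57], [-1.32, 4.46], [0.12, 2], [-2.74, 2.74]. Speed limits (rad/s): [2.22, 2.22, 3.01, 3.01, 3.14, 3.14, 3.14].

## Interface

Orientations are given as a unit quaternion [w, x, y, z].
In Python, from rig import sensors, grab_frame, camera_model, hand_in gives the robot as it stands.
- The arm moves only by the shell command python3 -m crank 'ROWS' [OPENING] [FORCE]. ROWS is a JSON object of lists of equal length, an entry for each row: "dp": the shift along the tool's x, y, z in cm, a list of three; "yaw": the turn about the tool's z in degrees. In form: {"dp": [[dx, dy, dz], ...], "yaw": [yaw, ...]}. A call has 1 to 20 rows; each row shifts and turns the commanded pose from where the row before left it, along the tool's axes as they then stand; what a row does not reach is not made up. A row lasts 1/10 s, in which the tool goes at most 50 mm and 8.59 degrees, less where a joint would pass 70% of its speed; a pose out of reach is approached as far as the arm can. A call is refused whole if a number of a shift passes 5 or a number of a turn 8.59, either way. A call with a gripper value outside its range is refused whole. OPENING is the finger opening in cm, from 0 to 9.18, set as the call begins (- or left out, the last holds). The fingers move at their own pace and stop on an object; FORCE is the grip in N (left out, the last holds). Time passes only in rows, so rows that do not move let the fingers close. It gives the time, the measured TCP pose, the force, the opening and the grip force at its end, in the units of the state.
- sensors.state(): the state, without advancing time (a new reading comes with each control period).
- grab_frame(name): name is "scene" or "side" or "wrist"; returns (picture, depth): 480x640x3 uint8, red, green, blue; 480x640 float32, m along the optical axis (not along the pixel's ray), 0 where there is no reading.
- camera_model(name): a dict with "fovy" (degrees; the focal length in pixels is half the picture's height over the tangent of half this angle, whatever the lens; pixels are square), "cx", "cy" (the principal point, pixels), "rvec" (rotation vector, rad) and "tvec" (3), from world to camera coordinates, as OpenCV has them; the wrist camera has in their place "mount" (4x4, takes a point from camera to tool coordinates, whose origin is the TCP and whose axes are the flange's). Camera axes: x right, y down, z forward; pixel columns grow to the right and rows downward; lengths in m; the calibration is good to about 2 mm. A picture is of the moment at which its call begins: read the wrist's pose just before it. camera_model takes no time and is no camera call.
- hand_in(): hands the job in; it is judged then, once.
The state is a dict: "t": time; "joint_pos": joint angles; "qd": joint speeds; "effort": joint torques, N m; "eef_pos": TCP position; "tcp_rot": TCP orientation; "contact_force": force on the tool from outside, world axes, zero at the start; "wrist_torque": the same for the moment, N m; "grip_width": finger opening in m; "finger_force": force on a finger pad.
Only numpy, scipy, OpenCV 4.12 (cv2) and the standard library are available. Lean on these libraries where they do the work, as an engineer would, in place of code of your own. Each camera call takes 0.05 s, during which the arm holds its last target. There are 200 camera calls.

## Working session

There is one attempt and no reset: what is moved stays moved. The work goes in short steps, Python scripts to look and compute and a shell command to move; the robot and the scene stay as the last step left them, time stands still between calls to the robot, and variables do not carry over. Pictures are saved under pics/ and viewed, at most 10 in all, crops included, and the job is handed in when it is done.

```bash
mkdir -p pics; cat > h.py <<'E'
import numpy as np, cv2
from rig import sensors, grab_frame, camera_model, hand_in
def K(m):
    f=240/np.tan(np.radians(m["fovy"])/2); return f,m["cx"],m["cy"]
def world(m,d,u,v):
    f,cx,cy=K(m); z=d
    c=np.stack([(u-cx)/f*z,(v-cy)/f*z,z],-1)
    R=cv2.Rodrigues(np.array(m["rvec"],float))[0]; return (c-np.array(m["tvec"]))@R
E
python3 - <<'E'
from h import *
s=sensors.state(); print({k:np.round(s[k],3).tolist() for k in ("t","eef_pos","tcp_rot","contact_force")})
for n in("scene","side"):
    p,d=grab_frame(n); cv2.imwrite(f"pics/{n}0.png",p[:,:,::-1]); np.savez(f"{n}0.npz",p=p,d=d); print(n,camera_model(n))
E
```

```text
{'t': 0.0, 'eef_pos': [0.624, -0.0, 0.226], 'tcp_rot': [-0.0, 0.707, 0.707, -0.001], 'contact_force': [0.504, 0.075, -0.033]}
scene {'fovy': 50.390148805327875, 'cx': 325.91890523567616, 'cy': 233.43402230679328, 'rvec': array([ 0.72089528,  2.46708923, -1.26910779]), 'tvec': array([ 0.52423417, -0.09861459,  1.00636264])}
side {'fovy': 42.490307143944534, 'cx': 320.46221667715076, 'cy': 230.28659991978526, 'rvec': array([ 2.05752106, -0.86983095,  0.44131832]), 'tvec': array([-0.42586398,  0.3709441 ,  0.35175221])}
```

View pics/scene0.png

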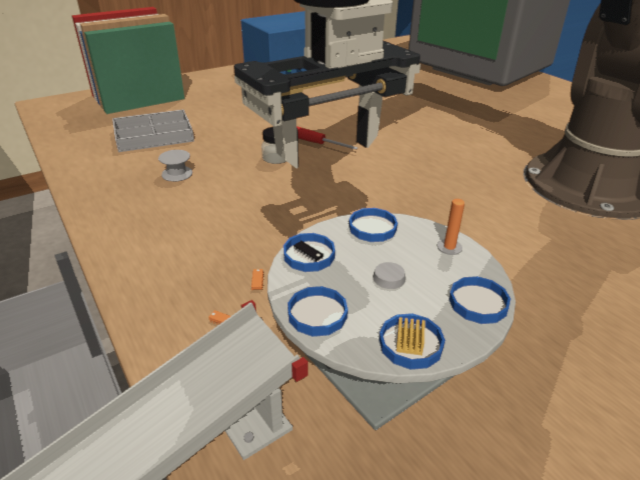

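View pics/side0.png

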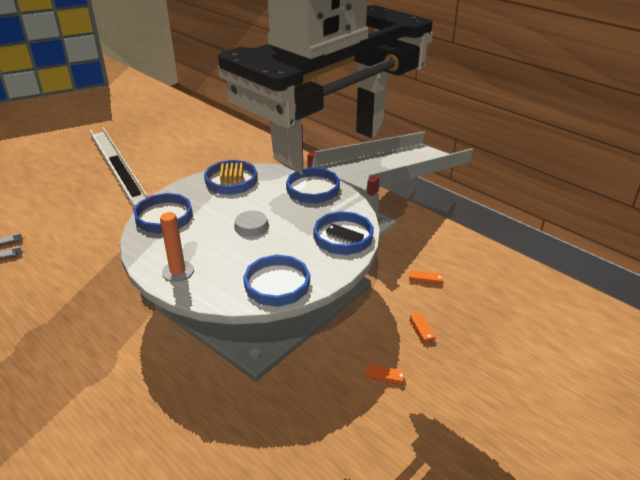

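The scene view shows the black chip in the cup at (308,252), the empty cup at the chute at (318,311), the heatsink at (411,340) and the handle at (454,225). In the side view the chip is at (345,232). The orange look-alikes lie on the desk. Chip to chute runs counter-clockwise from above, which I'll check in world coordinates.

```bash
python3 - <<'E'
from h import *
def ray(m,u,v,z):
    f,cx,cy=K(m); R=cv2.Rodrigues(np.array(m["rvec"],float))[0]
    c=-R.T@np.array(m["tvec"]); r=R.T@np.array([(u-cx)/f,(v-cy)/f,1]); return c+r*(z-c[2])/r[2]
for n in("scene","side"):
    m=camera_model(n); z=np.load(n+"0.npz"); p=z["p"]; h=cv2.cvtColor(p,cv2.COLOR_RGB2HSV)
    b=cv2.inRange(h,(105,150,60),(125,255,255)); cs,_=cv2.findContours(b,cv2.RETR_EXTERNAL,2)
    P=[]
    for c in cs:
        if cv2.contourArea(c)>800 and cv2.boundingRect(c)[1]>140 and cv2.boundingRect(c)[2]<90:
            (u,v),_,_=cv2.fitEllipse(cv2.convexHull(c)); w=ray(m,u,v,.107); P.append(w[:2]); print(n,"cup",round(u),round(v),w.round(3))
    P=np.array(P); A=np.c_[2*P,np.ones(len(P))]; s=np.linalg.lstsq(A,(P**2).sum(1),rcond=None)[0]; print("axis",s[:2],"r",np.sqrt(s[2]+s[:2]@s[:2]))
    o=cv2.inRange(h,(4,150,90),(14,255,255)); cs,_=cv2.findContours(o,cv2.RETR_EXTERNAL,2)
    for c in cs:
        x,y,w,hh=cv2.boundingRect(c)
        if hh>40: print("post",x,y,w,hh,"top",ray(m,x+w/2 if n=="scene" else 169,y+5,.17).round(3),)
    print("chip",ray(m,*((308,252) if n=="scene" else (345,233)),.107).round(3))
E
```

```text
scene cup 317 311 [0.709 0.109 0.107]
scene cup 479 300 [0.547 0.19  0.107]
scene cup 373 224 [0.558 0.008 0.107]
axis [0.60455034 0.10196118] r 0.10497775421461009
post 445 199 19 50 top [0.507 0.097 0.17 ]
chip [0.663 0.014 0.107]Traceback (most recent call last):
  File "<stdin>", line 12, in <module>
    return umr_sum(a, axis, dtype, out, keepdims, initial, where)
numpy.exceptions.AxisError: axis 1 is out of bounds for array of dimension 1
```

World positions: axis at about (0.605, 0.102), chute cup at 4°, chip cup at -57°, post near 184°. So the turn is +60° (counter-clockwise), and the handle goes from about (0.50, 0.096) towards -y. I'll move above the post with the closing line tangential.

```bash
python3 -m crank '{"dp":[[2,-2.5,0],[2,-2.5,0],[2,-2.5,0],[2,-2.5,0],[1.6,-2.2,0],[0,0,0],[0,0,0],[0,0,0],[0,0,0],[0,0,0],[0,0,0],[0,0,0],[0,0,0],[0,0,0],[0,0,0],[0,0,0],[0,0,0],[0,0,0]],"yaw":[0,0,0,0,0,8,8,8,8,8,8,8,8,8,8,6,0,0]}' 7
python3 - <<'E'
from h import *
from scipy.spatial.transform import Rotation as Ro
s=sensors.state(); p,d=grab_frame("wrist"); cv2.imwrite("pics/w1.png",p[:,:,::-1]); m=camera_model("wrist")
q=s["tcp_rot"]; R=Ro.from_quat([q[1],q[2],q[3],q[0]]).as_matrix(); print("R",R.round(3).tolist(),np.round(s["eef_pos"],4),np.round(s["joint_pos"],2)); print(m)
h=cv2.cvtColor(p,cv2.COLOR_RGB2HSV); o=cv2.inRange(h,(4,150,90),(14,255,255)); f,cx,cy=K(m); M=np.array(m["mount"])
v,u=np.nonzero((o>0)&(d>0)); z=d[v,u]; c=np.stack([(u-cx)/f*z,(v-cy)/f*z,z,0*z+1],-1)@M.T
w=c[:,:3]@R.T+np.array(s["eef_pos"]); k=(w[:,2]>.166)&(w[:,2]<.175); print(len(w),k.sum(),w[k].mean(0),w[k].min(0),w[k].max(0), w[:,2].max())
E
```

```text
t: 1.9
eef_pos: [0.5028, 0.096, 0.2265]
tcp_rot: [0.0, 0.999, 0.037, -0.0]
contact_force: [0.9, 0.7, 0.7]
grip_width: 0.0699
finger_force: 0.0
R [[0.997, 0.073, -0.0], [0.073, -0.997, -0.0], [-0.0, 0.0, -1.0]] [0.5028 0.096  0.2265] [-0.47  0.25  0.22  1.86 -0.06  1.04 -1.72]
{'fovy': 67.1621424023512, 'cx': 325.1663373830224, 'cy': 246.39116678211838, 'mount': array([[-2.90248250e-04, -9.68288513e-01, -2.49834489e-01,
         6.69349100e-02],
       [ 9.99999851e-01, -3.96589911e-04,  3.75309463e-04,
        -1.92368409e-04],
       [-4.62489680e-04, -2.49834343e-01,  9.68288483e-01,
        -1.57843024e-01],
       [ 0.00000000e+00,  0.00000000e+00,  0.00000000e+00,
         1.00000000e+00]])}
1605 109 [0.49882323 0.09407523 0.16880818] [0.49022222 0.08767849 0.16603688] [0.5050557  0.10220708 0.17113381] 0.2958965348949033
```

View pics/w1.png

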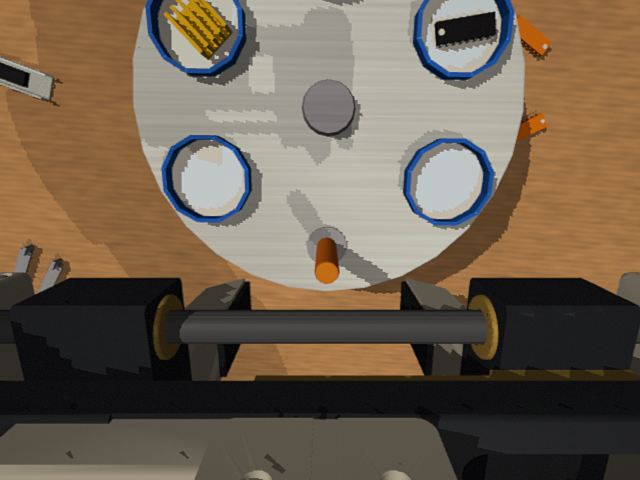

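The wrist view shows the post at (327,260) between the fingers and the chip at (467,30) in the cup on the -y side, which confirms the direction. Next I descend and grip.

```bash
python3 -m crank '{"dp":[[-0.4,0.1,1],[0,0,2],[0,0,2],[0,0,2],[0,0,1.7],[0,0,0]],"yaw":[0,0,0,0,0,0]}' 7 && python3 -m crank '{"dp":[[0,0,0],[0,0,0],[0,0,0],[0,0,0],[0,0,0],[0,0,0],[0,0,0],[0,0,0]],"yaw":[0,0,0,0,0,0,0,0]}' 0 20
```

```text
t: 2.55
eef_pos: [0.497, 0.0941, 0.1373]
tcp_rot: [0.001, 0.999, 0.035, -0.002]
contact_force: [-0.8, -0.4, 1.1]
grip_width: 0.0699
finger_force: 0.0
t: 3.35
eef_pos: [0.4991, 0.0947, 0.1398]
tcp_rot: [-0.0, 0.999, 0.035, 0.0]
contact_force: [-0.9, 0.3, 0.4]
grip_width: 0.0156
finger_force: 20.0
```

```bash
python3 -m crank '{"dp":[[0.006,0.366,0],[0.006,0.366,0],[0.006,0.366,0],[0.006,0.366,0],[0.006,0.366,0],[0.006,0.366,0],[0.006,0.366,0],[0.006,0.366,0],[0.006,0.366,0],[0.006,0.366,0],[0.006,0.366,0],[0.006,0.366,0],[0.006,0.366,0],[0.006,0.366,0],[0.006,0.366,0]],"yaw":[-2,-2,-2,-2,-2,-2,-2,-2,-2,-2,-2,-2,-2,-2,-2]}'
```

```text
t: 4.85
eef_pos: [0.5164, 0.0436, 0.1398]
tcp_rot: [-0.0, 0.956, 0.293, -0.0]
contact_force: [-1.2, 0.4, 1.5]
grip_width: 0.0153
finger_force: 20.0
```

```bash
python3 -m crank '{"dp":[[0.006,0.366,0],[0.006,0.366,0],[0.006,0.366,0],[0.006,0.366,0],[0.006,0.366,0],[0.006,0.366,0],[0.006,0.366,0],[0.006,0.366,0],[0.006,0.366,0],[0.006,0.366,0],[0.006,0.366,0],[0.006,0.366,0],[0.006,0.366,0],[0.006,0.366,0],[0.006,0.366,0],[0,0,0],[0,0,0],[0,0,0]],"yaw":[-2,-2,-2,-2,-2,-2,-2,-2,-2,-2,-2,-2,-2,-2,-2,0,0,0]}'
python3 - <<'E'
from h import *
p,d=grab_frame("side"); cv2.imwrite("pics/s2.png",p[:,:,::-1])
E
```

```text
t: 6.65
eef_pos: [0.5575, 0.0081, 0.1398]
tcp_rot: [-0.0, 0.848, 0.53, 0.0]
contact_force: [-0.8, 1.9, 2.0]
grip_width: 0.0158
finger_force: 20.0
```

View pics/s2.png

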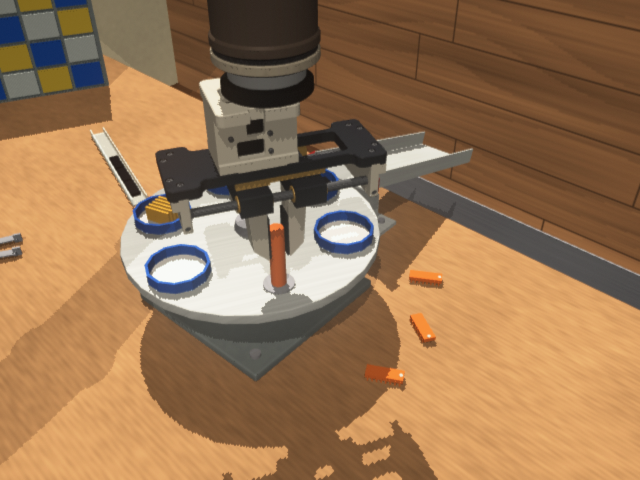

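The side view shows the turret turned: the post is at (278,255) and the heatsink at (160,210). I'll release, rise clear and check.

```bash
python3 -m crank '{"dp":[[0,0,0],[0,0,0],[0,0,0],[0,0,0],[0,0,0],[0,0,0],[0,0,-1],[0,0,-2],[0,0,-3],[0,0,-3],[0,0,-3],[0,0,-2],[0,0,0],[0,0,0],[0,0,0]],"yaw":[0,0,0,0,0,0,0,0,0,0,0,0,0,0,0]}' 6
python3 - <<'E'
from h import *
ps=[grab_frame(n)[0] for n in("scene","side")]
cv2.imwrite("pics/e.png",np.hstack([ps[0][140:440,200:600],ps[1][100:400,80:480]])[:,:,::-1])
E
```

```text
t: 8.2
eef_pos: [0.557, 0.0076, 0.2789]
tcp_rot: [-0.0, 0.848, 0.53, -0.001]
contact_force: [-0.9, -0.2, -0.0]
grip_width: 0.06
finger_force: 0.0
```

View pics/e.png

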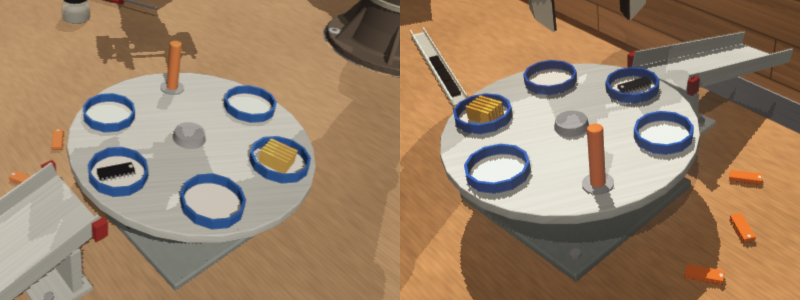

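The cup with the chip is now at scene pixel (318,311), exactly where the empty cup was at the chute's mouth. The chip is lying in it and the gripper is clear.

```bash
python3 -c "from rig import hand_in; print(hand_in())"
```

```text
the job is handed in; nothing more can be done
None
```

I turned the feeder one click counter-clockwise: the cup with the black chip now sits at the chute's mouth with the chip still in it, the gripper is clear, and the job is handed in at about 8 s.

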